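Refill the burn-tone rack from light to dark

ROBOT

A 6-joint arm with a two-finger parallel gripper is mounted at the origin on the work surface. World frame = base frame: x ahead of the robot, y to its left, z up, the work surface at z = 0. Lengths are in m, angles in degrees, forces in N, time in s.
With the tool pointing down it reaches from about 0.35 to 0.875 m from the base axis. Payload 4.2 kg.
Tool frame: the origin (TCP) lies midway between the tips of the shut fingers; the grasp point (between the pads) lies 19 mm behind it; y points along the fingers, z is the direction in which the jaws open and shut, and the axes are right-handed (so a half turn about y gives the same grasp; the last joint's range is limited). The gripper opens to 87 mm and grips with 3 to 60 N. Pads are 19 mm wide; open, the fingers measure 117 mm over their backs; the gripper's body (75 mm by 190 mm) begins 51 mm behind the grasp point.
Start: joints at [85.921, 22.042, 0.453, 0, -68.411, -14.817], TCP at [0.202, 0.591, 0.223] pointing down, gripper open.
Joint ranges: [-179.83, 179.83], [-69.29, 118.12], [-61.27, 80.66], [-181.25, 117.63], [-171.15, -9.14], [-177.46, 177.46]. Speed limits (degrees/s): [159.86, 159.86, 180, 180, 180, 180].

INTERFACE

Orientations are given as [roll, pitch, yaw] about the fixed x, y, z axes, in that order (R = Rz(yaw) Ry(pitch) Rx(roll)).
In Python, from workcell import env gives the robot as it stands. The module is installed in compiled form; this text tells all that it offers. Calls block until the motion is done:
- env.goto(position, orientation): joint-space move of the TCP to a pose.
- env.move_straight(position, rotation=None, rate=0.15, force_limit=None): straight line of the TCP; rotation=None keeps the orientation; rate is the mean speed in m/s. With force_limit (N) it stops when the force on the tool has changed by that much, and returns True; else False.
- env.set_joints(angles): joint-space move.
- env.gripper_to(opening, grasp_force=None): opening from 0.0 (shut) to 1.0 (fully open); grasp_force is the grip in N (None keeps the last); returns when the fingers have stopped.
- env.dwell(seconds).
- env.inverse_kinematics(position, orientation): joint angles nearest the present ones, or None.
- env.read_state(): the state.
- env.grab_frame(name): name is "scene" or "top" or "wrist"; returns a dict with "image" (480x640x3 uint8, blue, green, red), "fx", "fy", "cx", "cy" (pixels), "position" and "orientation" of the camera in the world. Camera axes: x right, y up, looking along -z (the intrinsics and any distortion apply to the point x, -y, -z); pixel columns grow to the right and rows downward; lengths in m; the calibration is good to about 2 mm. A picture is of the moment at which its call begins. There is no depth.
A pose or a line that the arm cannot do raises env.Unreachable and nothing moves.
- env.close_job(): hands the job in, once; it reports no verdict.
Trained networks look in a picture, given as the dict that the camera call returned (one of the last four; its "shot" number tells which), for a name from the list of things; names that differ only in an ending like _2 or _b are one class to them, and where a whole thing is asked for, a point or a joint stands for the part that bears it (a point fixed in the world has none). Each returns a list of dicts, best first, with "score" (0 to 1); they miss things now and then, are a little off and sometimes report something else, mostly with a low value. They report only what shows in the picture. A call takes as long as a camera call.
- env.search_frame(picture, thing): "xyz" ([x, y, z] in m, in world coordinates, good to about 4 mm: the middle of the surface that is visible of it).
- env.trace(picture, thing): "mask" (480x640 bool, what is visible of it).
The state is a dict: "clock": time; "joint_positions": joint angles; "qvel": joint speeds; "joint_torque": joint torques, N m; "position": TCP position; "tool_rot": TCP orientation; "force": force on the tool from outside, world axes, zero at the start; "wrist_torque": the same for the moment, N m; "opening": opening from 0.0 (shut) to 1.0 (fully open).
Only numpy, scipy, OpenCV 4.12 (cv2) and the standard library are available. Lean on these libraries where they do the work, as an engineer would, in place of code of your own. Each camera call takes 0.05 s, during which the arm holds its last target.

TASK

Put the four loose burnt sample blocks back on the tone rack, one to a bay, each lying flat, burnt face up, centred and square in its bay, so that the tones darken step by step from the bare-wood block screwed down at one end of the rack to the black block at the other. Leave the wood-burning pen and its stand where they are.

Things in the scene. Friction and masses are not known exactly. Their poses are not given: they have to be found in the camera images.
- honey (a point): Loose plywood sample block, 42 mm (its x) by 56 mm (its y) and 28 mm high, about 45 g, its top burnt to one even tone inside a narrow bare margin: honey brown, the lightest of the four. Starts on the table top, burnt face up. The point is the block's centre, 14 mm above its underside; z is up, towards the burnt face.
- caramel (a point): Loose plywood sample block, 42 mm (its x) by 56 mm (its y) and 28 mm high, about 45 g, its top burnt to one even tone inside a narrow bare margin: caramel mid-brown, the second lightest. Starts on the table top, burnt face up. The point is the block's centre, 14 mm above its underside; z is up, towards the burnt face.
- chestnut (a point): Loose plywood sample block, 42 mm (its x) by 56 mm (its y) and 28 mm high, about 45 g, its top burnt to one even tone inside a narrow bare margin: chestnut dark brown, the second darkest. Starts on the table top, burnt face up. The point is the block's centre, 14 mm above its underside; z is up, towards the burnt face.
- espresso (a point): Loose plywood sample block, 42 mm (its x) by 56 mm (its y) and 28 mm high, about 45 g, its top burnt to one even tone inside a narrow bare margin: espresso, very dark brown, the darkest of the four. Starts on the table top, burnt face up. The point is the block's centre, 14 mm above its underside; z is up, towards the burnt face.
- bay1: The first (the +y end of the row) of four open grey-felt-floored bays along the fixed plywood tone rack. Point: centre of the bay's floor, 12 mm above the table; x across the rack (70 mm, no walls), y along the row, z up. 72 mm long in y between 4 mm strips, 8 mm high; pitch 76 mm. A block's 42 mm side goes along the bay's x, its 56 mm side along y, either way round.
- bay2: The second of four open grey-felt-floored bays along the fixed plywood tone rack. Point: centre of the bay's floor, 12 mm above the table; x across the rack (70 mm, no walls), y along the row, z up. 72 mm long in y between 4 mm strips, 8 mm high; pitch 76 mm. A block's 42 mm side goes along the bay's x, its 56 mm side along y, either way round.
- bay3: The third of four open grey-felt-floored bays along the fixed plywood tone rack. Point: centre of the bay's floor, 12 mm above the table; x across the rack (70 mm, no walls), y along the row, z up. 72 mm long in y between 4 mm strips, 8 mm high; pitch 76 mm. A block's 42 mm side goes along the bay's x, its 56 mm side along y, either way round.
- bay4: The fourth (the -y end of the row) of four open grey-felt-floored bays along the fixed plywood tone rack. Point: centre of the bay's floor, 12 mm above the table; x across the rack (70 mm, no walls), y along the row, z up. 72 mm long in y between 4 mm strips, 8 mm high; pitch 76 mm. A block's 42 mm side goes along the bay's x, its 56 mm side along y, either way round.
- bare_end: Sample block of the same size with an unburnt, pale top and two brass screws, screwed down in the end place of the tone rack, beyond either bay 1 or bay 4 (it differs from start to start; 76 mm from that bay's centre). A like block burnt black is screwed down at the other end. The point is the centre of its underside, 12 mm above the table.
- pen (a point): Wood-burning pen with a yellow handle lying on its dark steel stand, a loose bystander beside the work: base 130 mm (x) by 75 mm (y), 64 mm high overall; the pen lies along x and overhangs the base by about 27 mm behind (-x) and 16 mm in front. The point is the middle of the stand, 49 mm above the table.

How it is judged:
By the outcome, as a careful person would: the job done as asked, in the order asked, and still so for the second after the job is handed in, with the robot touching nothing.
It also fails if it takes over 99 s, if anything falls off the work surface, if the arm or the gripper's body presses on something with over 40 N, if the wrist force passes 120 N, or if a joint passes its speed limit or range.

## Working session

There is one attempt and no reset: what is moved stays moved. The work goes in short steps, each a Python script; the robot and the scene stay as the last script left them, time stands still between calls to the robot, and variables do not carry over. Pictures are saved under pics/ and viewed, and the job is handed in when it is done.

```bash
mkdir -p pics; python3 - <<'E'
from workcell import env
import cv2
s=env.read_state();print(s['clock'],s['position'],s['tool_rot'],s['opening'],s['force'])
for n in ['top','scene']:
    p=env.grab_frame(n);cv2.imwrite(f'pics/a_{n}.png',p['image']);print(n,p['position'],p['orientation'],p['fx'],p['fy'],p['cx'],p['cy'],[k for k in p])
    for t in ['honey','caramel','chestnut','espresso','bay1','bay2','bay3','bay4','bare_end','pen']:
        print(t,[(round(d['score'],2),[round(float(v),3) for v in d['xyz']]) for d in env.search_frame(p,t)[:3]])
print(env.read_state()['clock'])
E
```

```text
0.0 [0.20220542 0.59073477 0.22147542] [-8.98759362e+01  4.61712042e-03  1.61092280e+02] 0.9984309931145846 [ 0.40969007 -0.53416185  0.49871852]
top [ 0.40513784 -0.00216045  1.00390965] [ 10.23372538   1.04654316 -90.55976864] 468.85094665555016 468.85094665555016 313.814717651104 234.09541218677816 ['image', 'fx', 'fy', 'cx', 'cy', 'position', 'orientation', 'shot']
honey []
caramel []
chestnut [(0.58, [0.447, 0.059, 0.031])]
espresso [(0.84, [0.455, -0.2, 0.027])]
bay1 [(0.88, [0.623, 0.02, 0.01]), (0.76, [0.639, 0.172, 0.016]), (0.64, [0.632, 0.1, 0.012])]
bay2 [(0.88, [0.623, 0.02, 0.01]), (0.76, [0.639, 0.172, 0.016]), (0.64, [0.632, 0.1, 0.012])]
bay3 [(0.88, [0.623, 0.02, 0.01]), (0.76, [0.639, 0.172, 0.016]), (0.64, [0.632, 0.1, 0.012])]
bay4 [(0.88, [0.623, 0.02, 0.01]), (0.76, [0.639, 0.172, 0.016]), (0.64, [0.632, 0.1, 0.012])]
bare_end [(0.76, [0.648, 0.242, 0.039]), (0.18, [0.454, -0.199, 0.03])]
pen [(0.65, [0.547, 0.444, 0.006])]
scene [1.19341937 0.61069918 0.76944993] [ 51.55529527  -0.85127502 133.27296   ] 455.1816523654481 455.1816523654481 317.6518538028101 239.68959418727928 ['image', 'fx', 'fy', 'cx', 'cy', 'position', 'orientation', 'shot']
honey [(0.58, [0.447, 0.208, 0.028])]
caramel [(0.63, [0.476, -0.07, 0.025]), (0.4, [0.663, 0.253, 0.038])]
chestnut [(0.93, [0.46, 0.067, 0.029])]
espresso [(0.88, [0.465, -0.194, 0.028])]
bay1 [(0.93, [0.612, -0.054, 0.017]), (0.8, [0.63, 0.093, 0.014]), (0.8, [0.622, 0.021, 0.015])]
bay2 [(0.93, [0.612, -0.054, 0.017]), (0.8, [0.63, 0.093, 0.014]), (0.8, [0.622, 0.021, 0.015])]
bay3 [(0.93, [0.612, -0.054, 0.017]), (0.8, [0.63, 0.093, 0.014]), (0.8, [0.622, 0.021, 0.015])]
bay4 [(0.93, [0.612, -0.054, 0.017]), (0.8, [0.63, 0.093, 0.014]), (0.8, [0.622, 0.021, 0.015])]
bare_end [(0.72, [0.664, 0.251, 0.038])]
pen [(0.81, [0.554, 0.453, 0.008])]
1.1
```

View pics/a_top.png

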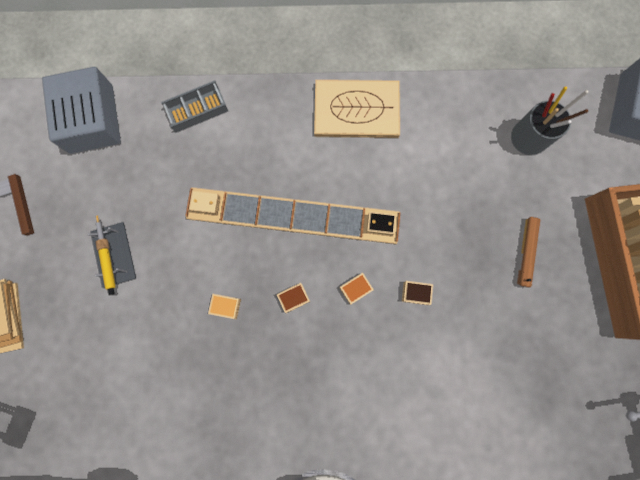

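View pics/a_scene.png

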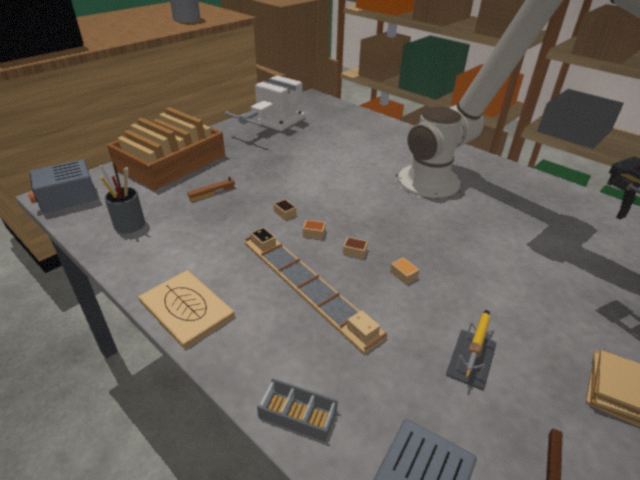

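The bare end is at +y (top view pixel 204,202) and the black end at -y (381,222). So bays 1 to 4 take honey (223,306), caramel (356,288), chestnut (293,297) and espresso (418,292). Next I'll take close-ups with the wrist camera.

```bash
cat > h.py <<'E'
from workcell import env
import numpy as np, cv2
from scipy.spatial.transform import Rotation as Ro
def Rm(o): return Ro.from_euler('xyz',o,degrees=True).as_matrix()
def px2w(p,uv,z):
    uv=np.atleast_2d(np.asarray(uv,float))
    d=np.c_[(uv[:,0]-p['cx'])/p['fx'],-(uv[:,1]-p['cy'])/p['fy'],-np.ones(len(uv))]@Rm(p['orientation']).T
    c=np.array(p['position']); return c+d*((z-c[2])/d[:,2])[:,None]
def w2px(p,w):
    q=(np.atleast_2d(w)-np.array(p['position']))@Rm(p['orientation'])
    return np.c_[p['cx']+p['fx']*q[:,0]/-q[:,2],p['cy']-p['fy']*q[:,1]/-q[:,2]]
def save(n,p):
    import pickle; cv2.imwrite(f'pics/{n}.png',p['image']); pickle.dump(p,open(f'{n}.pkl','wb'))
E
python3 - <<'E'
from h import *
for i,(x,y) in enumerate([(0.55,0.15),(0.55,-0.08)]):
    env.goto([x,y,0.30],[-90,0,0])
    p=env.grab_frame('wrist');save(f'w{i}',p);print(p['position'],p['orientation'],p['fx'],env.read_state()['clock'])
E
```

```text
[0.46753532 0.15200914 0.46336971] [-1.73084125e+01 -1.74763058e-02  9.00419352e+01] 393.7715298709996 3.1917
[ 0.46783397 -0.07776055  0.46346347] [-1.73336098e+01 -3.49885329e-02  9.00169893e+01] 393.7715298709996 4.1583
```

View pics/w0.png

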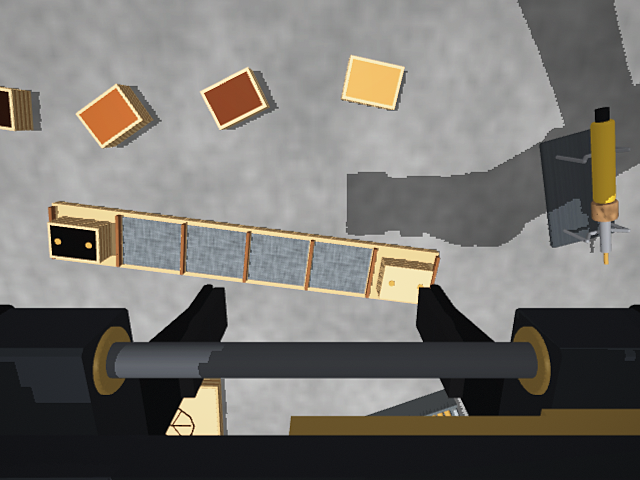

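View pics/w1.png

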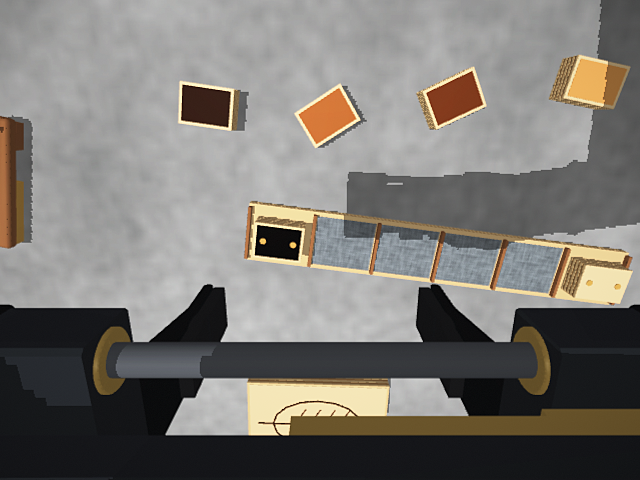

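```bash
cat > m.py <<'E'
from h import *
import sys,pickle
def felt(p):
    im=cv2.GaussianBlur(p['image'],(5,5),0).astype(int)
    b,g,r=im[...,0],im[...,1],im[...,2]
    return ((b-r)>8).astype(np.uint8)
def warp(p,z,x0,x1,y0,y1,s=1000):
    # rectify plane z, rows = -x.. ; col = y descending ; 1px=1mm
    W=int((y1-y0)*s);H=int((x1-x0)*s)
    dst=np.float32([[0,0],[W,0],[W,H],[0,H]])
    w=np.array([[x1,y1,z],[x1,y0,z],[x0,y0,z],[x0,y1,z]])
    M=cv2.getPerspectiveTransform(w2px(p,w).astype(np.float32),dst)
    return cv2.warpPerspective(p['image'],M,(W,H),flags=cv2.INTER_LINEAR)
E
python3 - <<'E'
from m import *
names=['w0','w1']
for n in names:
    p=pickle.load(open(n+'.pkl','rb')); im=p['image']
    hsv=cv2.cvtColor(im,cv2.COLOR_BGR2HSV)
    # felt
    m=felt(p);m[300:]=0
    m=cv2.morphologyEx(m,cv2.MORPH_OPEN,np.ones((5,5)))
    k,l,st,c=cv2.connectedComponentsWithStats(m)
    for i in range(1,k):
        if st[i,4]<800: continue
        cs,_=cv2.findContours((l==i).astype(np.uint8),0,1)
        w=px2w(p,max(cs,key=len)[:,0],0.012)[:,:2]
        r=cv2.minAreaRect((w*1000).astype(np.float32));print(n,'felt',st[i,:4],np.round(r[0],1),np.round(r[1],1),round(r[2],1))
    # blocks: burnt tones
    sat=(hsv[...,1]>80)|((hsv[...,2]<45)); 
    for nm,lo,hi in [('honey',(12,110,0),(22,190,256)),('caramel',(5,130,170),(16,256,256)),('chestnut',(5,130,90),(15,256,165)),('dark',(0,0,0),(180,256,70))]:
        m=cv2.inRange(hsv,lo,hi);m[285:]=0
        m=cv2.morphologyEx(m,cv2.MORPH_OPEN,np.ones((5,5)))
        k,l,st,c=cv2.connectedComponentsWithStats(m)
        for i in range(1,k):
            if st[i,4]<700 or st[i,4]>4000: continue
            cs,_=cv2.findContours((l==i).astype(np.uint8),0,1)
            zz=0.028 if st[i,1]<150 else 0.040
            w=px2w(p,max(cs,key=len)[:,0],zz)[:,:2]
            r=cv2.minAreaRect((w*1000).astype(np.float32));print(n,nm,st[i],np.round(r[0],1),np.round(r[1],1),round(r[2],1))
p=pickle.load(open('w0.pkl','rb'));a=warp(p,.012,.56,.72,-.2,.32);p=pickle.load(open('w1.pkl','rb'));b=warp(p,.012,.56,.72,-.2,.32)
cv2.imwrite('pics/rack.png',cv2.resize(np.vstack([a,b]),None,fx=1.5,fy=1.5))
for y,x in [(83,373),(118,110),(100,235),(105,210)]: 
    print(x,y,cv2.cvtColor(pickle.load(open('w0.pkl','rb'))['image'],cv2.COLOR_BGR2HSV)[y,x])
E
```

```text
w0 felt [549 199  39  47] [585.1 444.8] [53.2 43.6] 15.4
w0 felt [124 219  55  49] [612.6 -52.5] [65.3 56.1] 82.3
w0 felt [187 227  58  49] [622.7  23.7] [66.8 56.1] 82.3
w0 felt [250 235  58  49] [632.9  99.2] [66.6 56.1] 82.3
w0 felt [311 243  59  48] [643.1 174.7] [66.5 55.9] 82.3
w0 honey [ 347   60   53   45 1803] [433. 205.] [49.9 35.9] 78.8
w0 caramel [  82   90   54   52 1672] [466.5 -72.3] [36.  49.9] 31.6
w0 chestnut [ 206   74   55   49 1681] [448.8  60.1] [35.  49.3] 24.9
w0 dark [ 540  130   53   84 3312] [530.7 423. ] [93.7 53.2] 13.8
w0 dark [  51  226   45   34 1165] [ 602.4 -127.8] [48.7 35.1] 82.3
w1 felt [314 218  58  50] [612.6 -51.3] [66.5 56.3] 82.6
w1 felt [376 229  60  47] [623.3  24.4] [66.3 55.5] 82.2
w1 felt [438 243  59  41] [636.8 100.2] [65.1 48.9] 82.4
w1 felt [499 243  61  48] [643.4 176.8] [63.9 56.3] 82.3
w1 honey [ 569   59   57   46 1862] [432.9 206.1] [50.9 36.5] 78.7
w1 honey [ 303   92   49   47 1367] [466.4 -71.6] [32.  46.4] 31.7
w1 honey [   0  119   14  128 1327] [ 541.1 -426.9] [ 14.2 146.3] 76.4
w1 caramel [ 300   90   55   52 1668] [466.5 -71.4] [35.8 49.7] 31.6
w1 chestnut [ 428   73   54   50 1690] [449.   61.1] [35.1 49.4] 25.0
w1 dark [ 182   86   48   40 1627] [ 456.1 -198.9] [48.7 34.7] 81.9
w1 dark [ 255  226   46   34 1171] [ 602.5 -127. ] [48.9 35. ] 82.4
373 83 [ 19 143 244]
110 118 [ 12 189 205]
235 100 [  9 185 142]
210 105 [ 14 129 202]
```

View pics/rack.png

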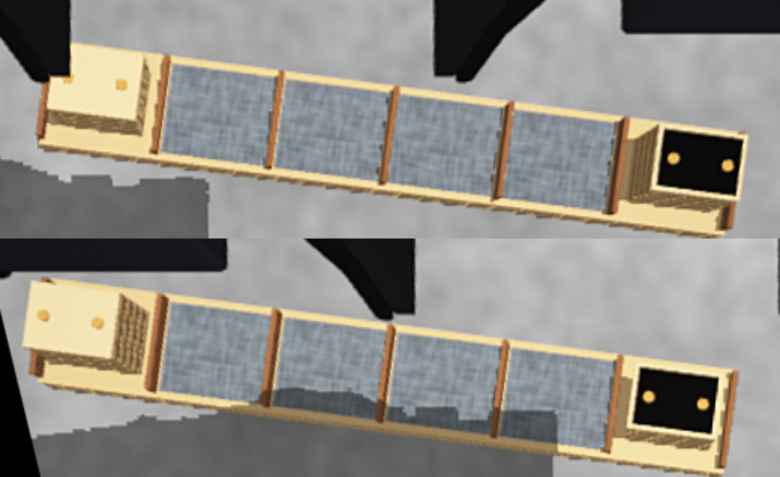

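```bash
cat > pp.py <<'E'
from h import *
B={'honey':(.4330,.2055,-11.2),'caramel':(.4665,-.0718,31.6),'chestnut':(.4489,.0606,24.9),'espresso':(.4561,-.1989,-8.1)}
d=np.array([.134,.991])*.076
bay={k:np.array([.6127,-.0517])+(4-k)*d for k in (1,2,3,4)}
BY=-7.7
S=None
def pick(n,off=90,z=.004):
    x,y,j=B[n]; o=[-90,0,j+off]
    env.gripper_to(.85)
    env.goto([x,y,.09],o)
    print('contact',env.move_straight([x,y,z],force_limit=12,rate=.1))
    env.gripper_to(0,20); s=env.read_state(); print(n,'opening',s['opening'],'pos',s['position'],s['force'])
    env.move_straight([x,y,.1],rate=.2)
def place(k,off=90,z=.0165):
    x,y=bay[k]; o=[-90,0,BY+off]
    env.goto([x,y,.1],o)
    env.move_straight([x,y,.035],rate=.15)
    print('contact',env.move_straight([x,y,z],rate=.04,force_limit=8)); s=env.read_state(); print(s['position'],s['force'])
    env.gripper_to(.75)
    env.move_straight([x,y,.1],rate=.2)
    s=env.read_state(); print('clock',s['clock'],s['opening'])
E
python3 - <<'E'
from pp import *
for n in B:
    for off in(90,-90):
        print(n,off,[None if (q:=env.inverse_kinematics([*B[n][:2],z],[-90,0,B[n][2]+off])) is None else np.round(q) for z in(.004,.1)])
for k in bay:
    for off in(90,-90):
        print(k,off,[None if (q:=env.inverse_kinematics([*bay[k],z],[-90,0,BY+off])) is None else np.round(q) for z in(.016,.1)])
E
```

```text
honey 90 [array([ 45.,  25., -35.,  -0., -31., -56.]), array([ 45.,  16., -29.,  -0., -45., -56.])]
honey -90 [array([ 45.,  25., -35.,   0., -31., 124.]), array([ 45.,  16., -29.,   0., -45., 124.])]
caramel 90 [array([ 11.,  24., -36.,   0., -30.,  21.]), array([ 11.,  15., -30.,   0., -45.,  21.])]
caramel -90 [array([  11.,   24.,  -36.,   -0.,  -30., -159.]), array([  11.,   15.,  -30.,   -0.,  -45., -159.])]
chestnut 90 [array([ 28.,  23., -38.,   0., -29.,  -3.]), array([ 28.,  13., -33.,   0., -44.,  -3.])]
chestnut -90 [array([ 28.,  23., -38.,  -0., -29., 177.]), array([ 28.,  13., -33.,  -0., -44., 177.])]
espresso 90 [array([ -5.,  26., -32.,   0., -32.,  -3.]), array([ -5.,  17., -27.,   0., -46.,  -3.])]
espresso -90 [array([ -5.,  26., -32.,   0., -32., 177.]), array([ -5.,  17., -27.,   0., -46., 177.])]
1 90 [array([ 29.,  37.,  -6.,   0., -47., -37.]), array([ 29.,  32.,  -2.,   0., -56., -37.])]
1 -90 [array([ 29.,  37.,  -6.,   0., -47., 143.]), array([ 29.,  32.,  -2.,   0., -56., 143.])]
2 90 [array([ 23.,  35., -10.,   0., -45., -31.]), array([ 23.,  29.,  -6.,   0., -54., -31.])]
2 -90 [array([ 23.,  35., -10.,   0., -45., 149.]), array([ 23.,  29.,  -6.,   0., -54., 149.])]
3 90 [array([ 17.,  34., -13.,   0., -43., -25.]), array([ 17.,  28.,  -9.,   0., -53., -25.])]
3 -90 [array([ 17.,  34., -13.,   0., -43., 155.]), array([ 17.,  28.,  -9.,   0., -53., 155.])]
4 90 [array([ 10.,  33., -14.,   0., -42., -18.]), array([ 10.,  27., -10.,   0., -53., -18.])]
4 -90 [array([ 10.,  33., -14.,   0., -42., 162.]), array([ 10.,  27., -10.,   0., -53., 162.])]
```

Offset +90 works everywhere, so I'll do honey first and check it.

```bash
python3 - <<'E'
from pp import *
pick('honey'); p=env.grab_frame('wrist');cv2.imwrite('pics/held1.png',p['image'])
place(1)
env.goto([.53,.10,.30],[-90,0,0]); p=env.grab_frame('wrist');save('w2',p)
E
```

```text
contact False
honey opening 0.48473109575146545 pos [0.43305954 0.20558917 0.00412057] [-0.57085856 -0.33224598  1.56612199]
contact False
[0.64315807 0.17412879 0.01614888] [ 0.72894869  0.52199846 -0.61429808]
clock 11.8083 0.7500005097010445
```

View pics/w2.png

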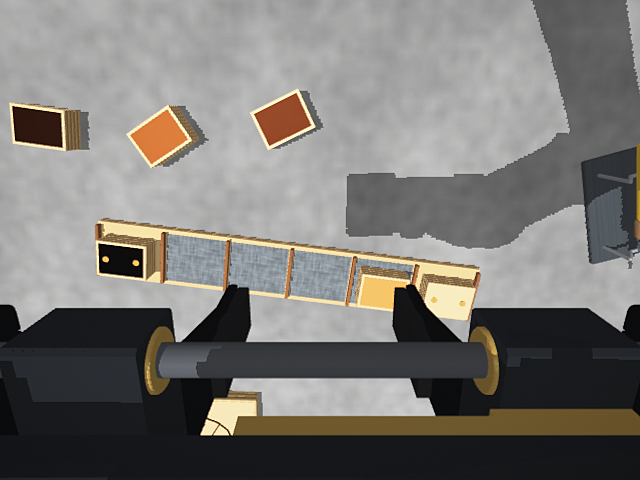

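View pics/held1.png

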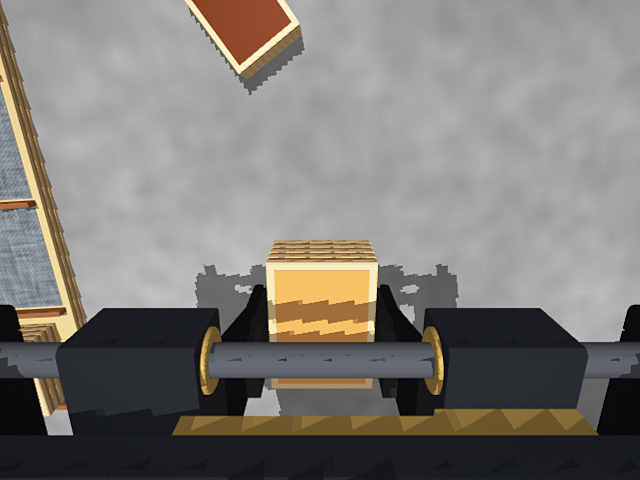

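Honey sits in bay 1 at about (382,293), square by eye. On to the other three.

```bash
python3 - <<'E'
from pp import *
for n,k in [('caramel',2),('chestnut',3),('espresso',4)]:
    pick(n); place(k)
for i,y in enumerate([.13,-.01]):
    env.goto([.49,y,.36],[-90,0,0]); p=env.grab_frame('wrist');save(f'f{i}',p)
env.goto([.40,.35,.3],[-90,0,0]);save('ftop',env.grab_frame('top'))
E
```

```text
contact False
caramel opening 0.4797055881401607 pos [ 0.46651757 -0.07181604  0.00410672] [-0.26076162 -0.68927918  1.65657396]
contact False
[0.63300284 0.09892778 0.01621173] [ 0.23537093  0.18073872 -0.28577036]
clock 21.425 0.7500935975101346
contact False
chestnut opening 0.4814858604528895 pos [0.4489288  0.06062539 0.00413134] [-0.21396031  0.49354028  1.71553962]
contact False
[0.62277047 0.02356592 0.0161759 ] [ 1.14422625  0.497634   -0.10133955]
clock 28.2167 0.750529322370895
contact False
espresso opening 0.48080167249457545 pos [ 0.45616108 -0.19894071  0.00411865] [-0.47250703 -0.1293058   1.34381881]
contact False
[ 0.61261862 -0.05162869  0.01619069] [ 0.23771797  0.59008034 -0.36354438]
clock 35.4333 0.7468423182579617
```

```bash
python3 - <<'E'
from m import *
L=lambda n:pickle.load(open(n+'.pkl','rb'))
rows=[warp(L(n),.040,.56,.72,-.2,.32) for n in ('f0','f1','ftop')]
cv2.imwrite('pics/rack2.png',cv2.resize(np.vstack(rows),None,fx=1.2,fy=1.2))
E
```

```text
(no output)
```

View pics/rack2.png

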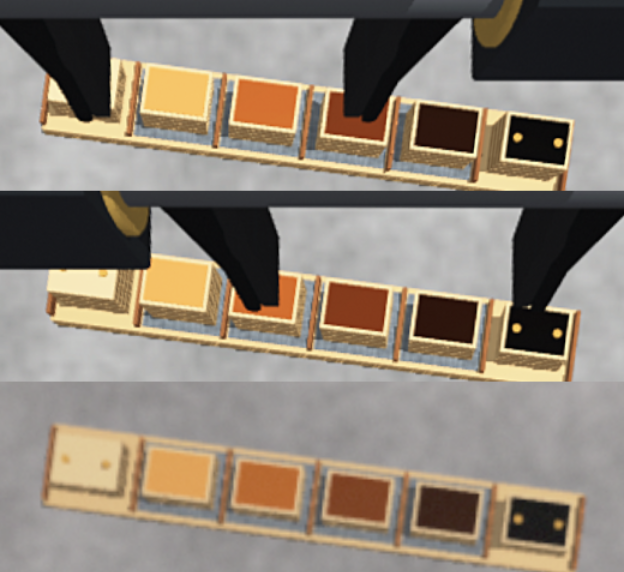

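View pics/f0.png

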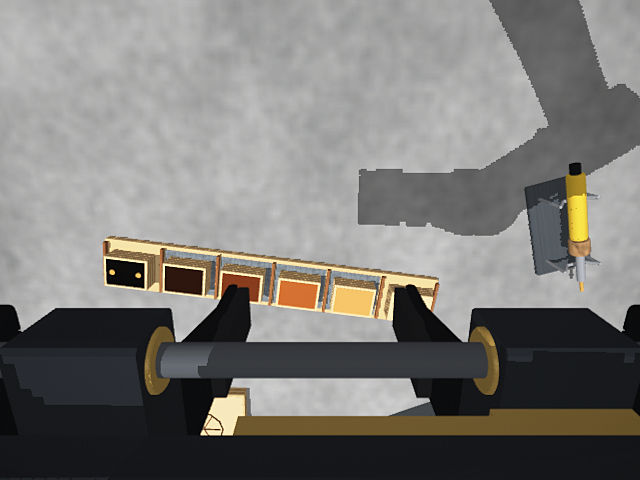

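The order is right. Now a numeric check of centring, from views with the rack clear of the fingers.

```bash
python3 - <<'E'
from m import *
from pp import bay
fs=[]
for i,y in enumerate([.12,-.0]):
    env.goto([.66,y,.28],[-90,0,0]); p=env.grab_frame('wrist');save(f'g{i}',p);fs.append((f'g{i}',p))
fs.append(('ftop',pickle.load(open('ftop.pkl','rb'))))
for n,p in fs:
    hsv=cv2.cvtColor(p['image'],cv2.COLOR_BGR2HSV)
    for nm,k,dy in [('honey',1,0),('caramel',2,0),('chestnut',3,0),('espresso',4,0),('black',5,0)]:
        c0=bay[k] if k<5 else np.array([.6025,-.1274])
        uv=w2px(p,[*c0,.04])[0]; u,v=np.round(uv).astype(int)
        if not(10<u<630 and 10<v<470): continue
        # region similar in colour to centre, within the block
        ref=p['image'][v-2:v+3,u-2:u+3].reshape(-1,3).mean(0)
        m=(np.abs(p['image'].astype(float)-ref).max(2)<28).astype(np.uint8)
        _,l,st,_=cv2.connectedComponentsWithStats(m); q=l==l[v,u]
        cs,_=cv2.findContours(q.astype(np.uint8),0,1)
        r=cv2.minAreaRect((px2w(p,max(cs,key=len)[:,0],.04)[:,:2]*1000).astype(np.float32))
        print(n,nm,np.round(r[0],1),'target',np.round(c0*1000,1),'d',np.round(r[0]-c0*1000,1),np.round(r[1],1),round(r[2],1))
print(env.read_state()['clock'])
E
```

```text
g0 honey [647.8 173.1] target [643.3 174.2] d [ 4.6 -1.2] [50.6 26.6] 82.3
g0 caramel [632.6  99. ] target [633.1  98.9] d [-0.4  0.1] [49.3 35.5] 82.3
g0 chestnut [622.2  22.8] target [622.9  23.6] d [-0.7 -0.8] [49.3 35.4] 82.7
g0 espresso [612.1 -51.9] target [612.7 -51.7] d [-0.6 -0.2] [49.3 35. ] 82.3
g0 black [ 602.1 -127.8] target [ 602.5 -127.4] d [-0.4 -0.4] [49.1 35. ] 82.4
g1 honey [647.  173.8] target [643.3 174.2] d [ 3.7 -0.5] [50.7 28.6] 82.8
g1 caramel [628.9 100.1] target [633.1  98.9] d [-4.1  1.2] [49.5 28. ] 83.0
g1 chestnut [622.4  23.6] target [622.9  23.6] d [-0.5 -0. ] [49.1 35.2] 82.4
g1 espresso [612.2 -51.3] target [612.7 -51.7] d [-0.5  0.4] [48.9 35. ] 82.3
g1 black [ 602.2 -127. ] target [ 602.5 -127.4] d [-0.3  0.4] [48.8 34.9] 82.2
ftop honey [643. 172.] target [643.3 174.2] d [-0.3 -2.2] [49.2 34.8] 83.3
ftop caramel [633.   97.5] target [633.1  98.9] d [-0.1 -1.4] [47.5 33.6] 82.3
ftop chestnut [622.8  21.8] target [622.9  23.6] d [-0.1 -1.9] [47.4 33.5] 82.3
ftop espresso [612.9 -52.8] target [612.7 -51.7] d [ 0.2 -1.1] [46.9 33. ] 82.8
ftop black [ 602.7 -128.2] target [ 602.5 -127.4] d [ 0.2 -0.8] [46.8 32.7] 82.2
41.1667
```

View pics/g0.png

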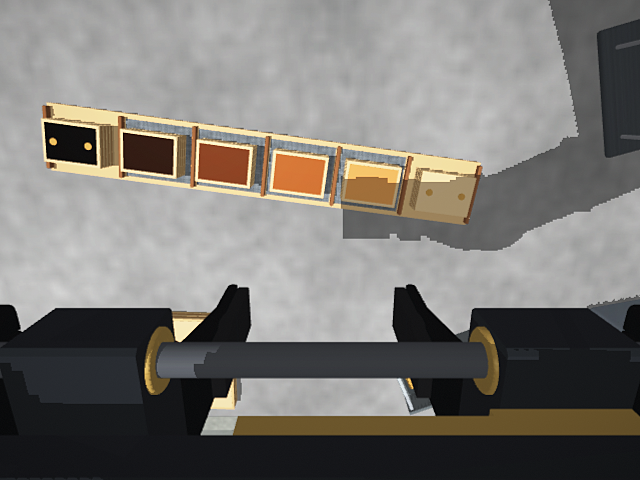

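All four blocks are within about 1.5 mm of centre relative to the fixed black block, and within 1° of square. The apparent 4 mm offsets for honey (both wrist views) and caramel (one) come from the arm's shadow splitting the colour patch: those patches measured 27–29 mm wide instead of 35 mm.

```bash
python3 - <<'E'
from h import *
p=env.grab_frame('top');print([(round(d['score'],2),np.round(d['xyz'],3)) for d in env.search_frame(p,'pen')[:1]],env.read_state()['clock'])
env.close_job()
E
```

```text
[(0.77, array([0.549, 0.446, 0.002]))] 41.2667
the job is handed in; nothing more can be done
```

I put the four loose blocks back on the rack and handed the job in at about 41 s of the 99 s allowed. The bare-wood block is at the bay 1 end, so the order is honey in bay 1, caramel in bay 2, chestnut in bay 3 and espresso in bay 4, darkening to the black block. I picked each block up by its 42 mm sides and set it down burnt face up.

**Position:** In the last pictures, measured against the fixed black block, every block was within about 1.5 mm of its bay centre and within 1° of square.

**Pen and stand:** They were found within about 2 mm of where they started, and the arm did not go near them.

**Checks that disagreed:**
- **Wrist camera:** It showed honey about 4 mm off centre in both views and caramel about 4 mm off in one. The arm's shadow had cut the colour patch short, so I don't count these. The top view has honey on centre across the rack, and the other wrist view and the top view agree on caramel.
- **Top camera:** It placed everything, including the fixed black block, about 1–2 mm further towards -y than the wrist camera did. That is within the stated calibration error.

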